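# Unload the digestion carrier into the cooling rack

## Task

The digestion run is over: move the four white digestion vessels from the dark carrier to the aluminium cooling rack, each into the cup of its own cap colour, so that the row stands in the rack's colour order. The carrier's back lip holds the vessels' feet down, so slide each one forward, out from under the lip, before you lift it. Keep the vessels upright, set them down flat in the cups without dropping them, and leave the small amber vial between the racks where it stands.

Things in the scene. Friction and masses are not known exactly. Their poses are not given: they have to be found in the camera images.
- vessel_red_mid (a point): Centre of the white digestion vessel with red cap ring and red cap top: 45 mm above its underside, z up, yaw means nothing. 0.25 kg, 90 mm tall, upright: foot 56 mm across, 8 mm thick; round body 36 mm across from 8 to 64 mm up (grip here); screw cap 32 mm across from 64 to 90 mm up. Starts in a bay of the carrier, foot under the lip.
- vessel_yellow_mid (a point): Centre of the white digestion vessel with yellow cap ring and yellow cap top: 45 mm above its underside, z up, yaw means nothing. 0.25 kg, 90 mm tall, upright: foot 56 mm across, 8 mm thick; round body 36 mm across from 8 to 64 mm up (grip here); screw cap 32 mm across from 64 to 90 mm up. Starts in a bay of the carrier, foot under the lip.
- vessel_green_mid (a point): Centre of the white digestion vessel with green cap ring and green cap top: 45 mm above its underside, z up, yaw means nothing. 0.25 kg, 90 mm tall, upright: foot 56 mm across, 8 mm thick; round body 36 mm across from 8 to 64 mm up (grip here); screw cap 32 mm across from 64 to 90 mm up. Starts in a bay of the carrier, foot under the lip.
- vessel_blue_mid (a point): Centre of the white digestion vessel with blue cap ring and blue cap top: 45 mm above its underside, z up, yaw means nothing. 0.25 kg, 90 mm tall, upright: foot 56 mm across, 8 mm thick; round body 36 mm across from 8 to 64 mm up (grip here); screw cap 32 mm across from 64 to 90 mm up. Starts in a bay of the carrier, foot under the lip.
- cup_red_floor (a point): Centre of the flat floor of the fixed red cup of the cooling rack, 10 mm above the bench: an open red dish, 72 mm inside and 78 mm outside diameter, rim 12 mm above this floor. A vessel's foot stands on the floor. z up. The four cups are 80 mm apart in a row along y; x points across the row. Nothing else of the rack (104 x 332 mm) is above 16 mm.
- cup_yellow_floor (a point): Centre of the flat floor of the fixed yellow cup of the cooling rack, 10 mm above the bench: an open yellow dish, 72 mm inside and 78 mm outside diameter, rim 12 mm above this floor. A vessel's foot stands on the floor. z up. The four cups are 80 mm apart in a row along y; x points across the row. Nothing else of the rack (104 x 332 mm) is above 16 mm.
- cup_green_floor (a point): Centre of the flat floor of the fixed green cup of the cooling rack, 10 mm above the bench: an open green dish, 72 mm inside and 78 mm outside diameter, rim 12 mm above this floor. A vessel's foot stands on the floor. z up. The four cups are 80 mm apart in a row along y; x points across the row. Nothing else of the rack (104 x 332 mm) is above 16 mm.
- cup_blue_floor (a point): Centre of the flat floor of the fixed blue cup of the cooling rack, 10 mm above the bench: an open blue dish, 72 mm inside and 78 mm outside diameter, rim 12 mm above this floor. A vessel's foot stands on the floor. z up. The four cups are 80 mm apart in a row along y; x points across the row. Nothing else of the rack (104 x 332 mm) is above 16 mm.
- carrier: Dark fixed carrier. Origin: underside centre of its plate (120 mm in x, 322 in y, top 10 mm up); x to its closed back, z up. Bays at x = 20, y = -120, -40, 40, 120 mm, with 20 mm high fins between. At the back a steel lip (front edge x = 40.5, top 24 mm up) overhangs 7 mm of each foot, 3 mm above it. Front (-x) open: a vessel slid 10 mm to -x clears the lip; it can slide 50 mm.
- vial_mid (a point): Centre (half-way up) of a small amber glass vial with a white cap, 26 mm across and 55 mm tall, standing loose on the bench between the carrier and the rack. It is to be left alone.

How it is judged (in metres and radians):
At the end, for the whole second after the job is handed in: Each of the four vessels stands upright (within about 6 degrees), at rest, flat on the floor of the cup of its own colour, its centre within 12 mm of the cup's centre and its mid-height 50 to 60 mm above the bench (horizontal distance between vessel_red_mid and cup_red_floor below 0.012 m and height (world z) of vessel_red_mid between 0.05 and 0.06 m and angle between each of vessel_red_mid, vessel_yellow_mid, vessel_green_mid, vessel_blue_mid's own z axis and vertical below 0.1 rad and linear speed of each of vessel_red, vessel_yellow, vessel_green, vessel_blue below 0.02 m/s and horizontal distance between vessel_yellow_mid and cup_yellow_floor below 0.012 m and height (world z) of vessel_yellow_mid between 0.05 and 0.06 m and horizontal distance between vessel_green_mid and cup_green_floor below 0.012 m and height (world z) of vessel_green_mid between 0.05 and 0.06 m and horizontal distance between vessel_blue_mid and cup_blue_floor below 0.012 m and height (world z) of vessel_blue_mid between 0.05 and 0.06 m); the robot touches nothing.
It fails at once if a vessel was tipped by more than about 35 degrees (angle between any of vessel_red_mid, vessel_yellow_mid, vessel_green_mid, vessel_blue_mid's own z axis and vertical above 0.6 rad).
It fails at once if a vessel was let fall from more than 20 mm above its seat ((height (world z) of vessel_red_mid above 0.077 m and contact force between vessel_red and anything else below 0.01 N) or (height (world z) of vessel_yellow_mid above 0.077 m and contact force between vessel_yellow and anything else below 0.01 N) or (height (world z) of vessel_green_mid above 0.077 m and contact force between vessel_green and anything else below 0.01 N) or (height (world z) of vessel_blue_mid above 0.077 m and contact force between vessel_blue and anything else below 0.01 N)).
It fails at once if the amber vial was moved by more than 25 mm or knocked over (distance of vial_mid from where it was at the start of the episode above 0.025 m or angle between vial_mid's own z axis and vertical above 0.5 rad).
It also fails if it takes over 109 s, if anything falls off the work surface, if the arm or the gripper's body presses on something with over 40 N, if the wrist force passes 120 N, or if a joint passes its speed limit or range.

## Robot

A 6-joint arm with a two-finger parallel gripper is mounted at the origin on the work surface. World frame = base frame: x ahead of the robot, y to its left, z up, the work surface at z = 0. Lengths are in m, angles in degrees, forces in N, time in s.
With the tool pointing down it reaches from about 0.3 to 0.75 m from the base axis. Payload 8.5 kg.
Tool frame: the origin (TCP) lies midway between the tips of the shut fingers; the grasp point (between the pads) lies env.tcp_to_grasp behind it (env.tcp_to_grasp is the distance from the TCP to the grasp point, in m); z points along the fingers, y is the line along which they close (so a half turn about z gives the same grasp; the last joint's range is limited). The gripper opens to 85 mm and grips with 20 to 120 N. Pads are 22 mm wide; open, the fingers measure 114 mm over their backs; the gripper's body (76 mm by 85 mm) begins 54 mm behind the grasp point. The pads swing forward as they close: fully open they stand 13 mm farther back than shut.
Start: joints at [-83.325, 21.807, 74.336, -0, 83.858, -12.336], TCP at [0.179, -0.52, 0.231] pointing down, gripper open.
Joint ranges: [-178.18, 178.18], [-50.72, 133.34], [12.68, 142.11], [-81.47, 261.47], [9.98, 163.14], [-165.26, 165.26]. Speed limits (degrees/s): [136.94, 136.94, 180, 180, 180, 180].

## Interface

Orientations are given as a 3x3 rotation matrix whose columns are the frame's x, y, z axes.
In Python, from rig import observe, optics, job, env gives the robot as it stands. The module is installed in compiled form; this text tells all that it offers.
- The arm moves only by the shell command python3 -m jog 'ROWS' [FORCE]. ROWS is JSON, a list of rows, each a list of 7 numbers: the turn, a rotation vector about the tool's x, y, z in rad, then the shift along the tool's x, y, z in m, then the opening in per cent of the stroke, from 0 (shut) to 100 (fully open). A call has 1 to 10 rows; each row shifts and turns the commanded pose from where the row before left it, along the tool's axes as they then stand; what a row does not reach is not made up. A row lasts 1/8 s, in which the tool goes at most 62.5 mm and 10.7 degrees, less where a joint would pass 70% of its speed; a pose out of reach is approached as far as the arm can. A call is refused whole if a number of a shift passes 0.0625 or a number of a turn 0.188, either way. A call with a gripper value outside its range is refused whole. The fingers move at their own pace and stop on an object; FORCE is the grip in N (left out, the last holds). Time passes only in rows, so rows that do not move let the fingers close. It gives the time, the measured TCP pose, the force, the opening and the grip force at its end, in the units of the state.
- observe(): the state, without advancing time (a new reading comes with each control period).
- optics.get_image(name): name is "scene" or "top" or "wrist"; returns a dict with "pixels" (420x560x3 uint8, red, green, blue), "mtx" (3x3 intrinsics, pixels), "rvec" (rotation vector, rad) and "tvec" (3), from world to camera coordinates, as OpenCV has them. Camera axes: x right, y down, z forward; pixel columns grow to the right and rows downward; lengths in m; the calibration is good to about 2 mm. The wrist camera is an equidistant fisheye: a pixel r from the principal point sees the ray r / f radians off the axis. A picture is of the moment at which its call begins. There is no depth.
- job.close_job(): hands the job in; it is judged then, once.
The state is a dict: "time_s": time; "q": joint angles; "qvel": joint speeds; "joint_efforts": joint torques, N m; "position": TCP position; "tool_rot": TCP orientation; "ft_force": force on the tool from outside, world axes, zero at the start; "wrist_torque": the same for the moment, N m; "grip_width": finger opening in m; "gripper_force": force on a finger pad.
Only numpy, scipy, OpenCV 4.12 (cv2) and the standard library are available. Lean on these libraries where they do the work, as an engineer would, in place of code of your own. Each camera call takes 0.05 s, during which the arm holds its last target. There are 200 camera calls.

## Working session

There is one attempt and no reset: what is moved stays moved. The work goes in short steps, Python scripts to look and compute and a shell command to move; the robot and the scene stay as the last step left them, time stands still between calls to the robot, and variables do not carry over. Pictures are saved under pics/ and viewed, at most 14 in all, crops included, and the job is handed in when it is done.

```bash
mkdir -p pics
python3 - <<'E'
from rig import observe, optics, env
import cv2,numpy as np
s=observe(); print(s['time_s'],s['position'],s['tool_rot'],s['grip_width'],env.tcp_to_grasp)
for n in ['top','scene']:
    im=optics.get_image(n); cv2.imwrite(f'pics/{n}0.png',im['pixels'][:,:,::-1]); print(n,im['mtx'].tolist(),im['rvec'],im['tvec'])
E
```

```text
0.0 [ 0.17912146 -0.51970645  0.23071323] [[ 9.45462312e-01  3.25731482e-01 -1.36560309e-04]
 [ 3.25731338e-01 -9.45461295e-01  1.42679864e-03]
 [ 3.35640749e-04 -1.39346631e-03 -9.99998973e-01]] 0.08555880169558802 0.0187
top [[460.68796126642593, 0.0, 275.20904382292036], [0.0, 460.68796126642593, 212.90360293546527], [0.0, 0.0, 1.0]] [ 1.91163064 -2.3062842   0.24802066] [0.08997644 0.54472008 0.80929383]
scene [[481.917246513377, 0.0, 280.62128271365316], [0.0, 481.917246513377, 206.33465143878868], [0.0, 0.0, 1.0]] [ 1.80236716  1.37384408 -0.7565624 ] [-0.15159197 -0.20824688  1.52495643]
```

View pics/top0.png

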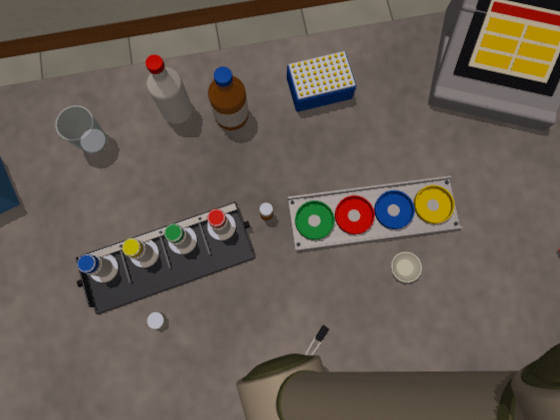

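View pics/scene0.png

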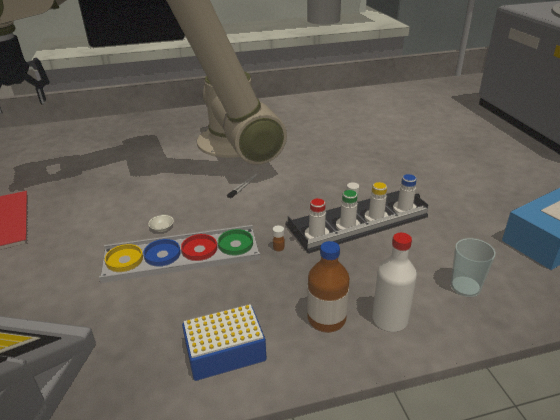

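The top view shows the carrier on the left with the caps at blue (88,264), yellow (132,247), green (174,233) and red (217,218). The rack is on the right with green (314,221), red (354,215), blue (394,210) and yellow (433,205). The vial is at (266,211), and another white-capped item stands in front of the carrier at (156,321).

```bash
cat > h.py <<'E'
import cv2,numpy as np
from rig import observe, optics, env
def ray(im,uv):
    R,_=cv2.Rodrigues(np.array(im['rvec'],float)); t=np.array(im['tvec'],float).ravel()
    d=R.T@np.linalg.solve(im['mtx'],np.array([*uv,1.])); return -R.T@t,d
def at(im,uv,z):
    c,d=ray(im,uv); return (c+d*(z-c[2])/d[2])
def proj(im,p):
    return cv2.projectPoints(np.array(p,float).reshape(-1,1,3),np.array(im['rvec'],float),np.array(im['tvec'],float),np.array(im['mtx']),None)[0].reshape(-1,2)
def mask(im,c):
    h=cv2.cvtColor(im['pixels'],cv2.COLOR_RGB2HSV).astype(int); H,S,V=h[...,0],h[...,1],h[...,2]
    r={'red':(H<8)|(H>172),'yellow':(H>22)&(H<34),'green':(H>50)&(H<85),'blue':(H>100)&(H<125)}[c]
    return (r&(S>130)&(V>60)).astype(np.uint8)
def blobs(im,c,a=20):
    n,l,st,ce=cv2.connectedComponentsWithStats(mask(im,c)); return [(st[i][4],st[i][:4],ce[i],l==i) for i in range(1,n) if st[i][4]>a]
E
python3 - <<'E'
from h import *
im={n:optics.get_image(n) for n in('top','scene')}
for n in im:
  print(n,ray(im[n],(280,210))[0])
  for c in('red','yellow','green','blue'):
    for a,b,ce,m in blobs(im[n],c):
      print(n,c,a,b.tolist(),ce.round(1),at(im[n],ce,.022).round(4)[:2],at(im[n],ce,.1).round(4)[:2])
t=im['top']
print('carrier corners',[at(t,p,.01).round(4)[:2].tolist() for p in((80,257),(236,207),(254,263),(98,310))])
print('vial',at(t,(266,209),.055)[:2],'small white',at(t,(156,321),.05)[:2],'bowl',at(t,(406,268),.03)[:2], 'bottles',at(t,(223,75),.2),at(t,(155,64),.2))
E
```

```text
top [0.37117066 0.02202048 0.90637722]
top red 711 [491, 2, 69, 24] [525.8  13.1] [ 0.8946 -0.6307] [ 0.8484 -0.5731]
top red 283 [145, 54, 19, 20] [154.5  63.7] [0.9239 0.1767] [0.8751 0.163 ]
top red 1095 [335, 195, 40, 39] [354.4 214.4] [ 0.5279 -0.1664] [ 0.5141 -0.1497]
top red 189 [209, 209, 15, 16] [215.8 216.8] [0.5736 0.1019] [0.5558 0.0948]
top yellow 462 [486, 18, 38, 19] [504.8  26.8] [ 0.871  -0.5762] [ 0.8269 -0.5234]
top yellow 456 [524, 26, 36, 19] [542.2  35. ] [ 0.8373 -0.6494] [ 0.7961 -0.5902]
top yellow 450 [480, 34, 38, 19] [498.6  43.2] [ 0.8356 -0.5519] [ 0.7947 -0.5013]
top yellow 453 [517, 42, 39, 20] [535.9  51.4] [ 0.8023 -0.6243] [ 0.7643 -0.5673]
top yellow 423 [475, 50, 37, 19] [492.7  59.2] [ 0.8018 -0.5287] [ 0.7638 -0.4802]
top yellow 428 [511, 58, 38, 19] [529.4  67.3] [ 0.7691 -0.5995] [ 0.734  -0.5447]
top yellow 1106 [414, 185, 40, 39] [433.9 203.9] [ 0.5195 -0.3251] [ 0.5064 -0.2945]
top yellow 208 [123, 239, 16, 18] [130.4 246.6] [0.5461 0.2734] [0.5307 0.2512]
top green 1011 [295, 201, 40, 38] [314.2 220. ] [ 0.5316 -0.0864] [ 0.5175 -0.0769]

[... 1609 characters left out ...]
183.3] [0.4287 0.3918] [0.5426 0.3218]
scene blue 37 [543, 213, 7, 17] [545.2 222.4] [0.6702 0.6014] [0.7552 0.5063]
scene blue 22 [552, 228, 8, 10] [555.6 232.9] [0.7099 0.5959] [0.7901 0.5014]
scene blue 617 [144, 239, 36, 26] [161.7 251.5] [ 0.5325 -0.2467] [ 0.634  -0.2402]
scene blue 266 [321, 241, 19, 18] [329.9 249.7] [0.627 0.101] [0.7172 0.0659]
scene blue 1634 [183, 323, 83, 57] [226.9 358.4] [ 0.8484 -0.1579] [ 0.912 -0.162]
carrier corners [[0.5464, 0.3758], [0.5886, 0.0601], [0.4719, 0.0444], [0.439, 0.352]]
vial [0.56335691 0.00296522] small white [0.39705258 0.23616409] bowl [ 0.40685497 -0.23783794] bottles [0.77068743 0.03529532 0.2       ] [0.81198656 0.14473707 0.2       ]
```

```bash
cat > rel.py <<'E'
import sys
from h import *
s=observe(); R=np.array(s['tool_rot']); T=dict(red=(.555,.0948),green=(.542,.175),yellow=(.5295,.2514),blue=(.5163,.332),cgreen=(.532,-.087),cred=(.5285,-.167),cblue=(.524,-.2465),cyellow=(.5205,-.3265))
print('yaw',np.degrees(np.arctan2(R[1,0],R[0,0])).round(2),'tilt',R[:2,2].round(4),'pos',s['position'].round(4),'w',round(s['grip_width'],4),'t',s['time_s'],'F',np.round(s['ft_force'],1),'g',round(s['gripper_force'],1))
for k in sys.argv[1:]:
    print(k,(R.T@(np.array([*T[k],.036])-s['position'])).round(4))
E
python3 -m jog '[[0,0,0.171,0,0,0,60],[0,0,0,0.031,-0.036,0,60],[0,0,0,0.031,-0.036,0,60],[0,0,0,0.031,-0.036,0,60],[0,0,0,0.031,-0.036,0,60],[0,0,0,0.031,-0.036,0,60],[0,0,0,0.031,-0.036,0,60],[0,0,0,0.031,-0.036,0,60],[0,0,0,0.031,-0.036,0,60],[0,0,0,0.031,-0.036,0,60]]' 50; python3 rel.py red
```

```text
time_s: 1.45
position: [0.4032, -0.1541, 0.2314]
tool_rot: [[0.987, 0.16, 0.0], [0.16, -0.987, -0.0], [0.0, 0.0, -1.0]]
ft_force: [0.3, -0.5, -1.0]
grip_width: 0.0514
gripper_force: 0.0
yaw 9.2 tilt [ 0.0001 -0.0001] pos [ 0.4032 -0.1541  0.2314] w 0.0514 t 1.45 F [ 0.3 -0.5 -1. ] g 0.0
red [ 0.1896 -0.2214  0.1954]
```

```bash
python3 -m jog '[[0,0,0,0.0379,-0.0443,0.012,60],[0,0,0,0.0379,-0.0443,0.012,60],[0,0,0,0.0379,-0.0443,0.012,60],[0,0,0,0.0379,-0.0443,0.012,60],[0,0,0,0.0379,-0.0443,0.012,60],[0,0,0,0,0,0,60]]' >/dev/null; python3 rel.py red
python3 - <<'E'
from h import *
im=optics.get_image('wrist'); cv2.imwrite('pics/w1.png',im['pixels'][:,:,::-1])
R,_=cv2.Rodrigues(np.array(im['rvec'],float)); t=np.array(im['tvec'],float).ravel()
print(im['mtx'],(-R.T@t).round(4),R.round(3).tolist())
def fp(p):
    c=R@np.array(p)+t; th=np.arctan2(np.hypot(c[0],c[1]),c[2]); k=im['mtx'][0][0]*th/np.hypot(c[0],c[1]); return (c[:2]*k+np.array([im['mtx'][0][2],im['mtx'][1][2]])).round(1)
for n,p in dict(red=(.555,.0948),green=(.542,.175),yellow=(.5295,.2514),blue=(.5163,.332)).items(): print(n,fp((*p,.1)))
for n,p in dict(cg=(.532,-.087),cr=(.5285,-.167),cb=(.524,-.2465),cy=(.5205,-.3265)).items(): print(n,fp((*p,.022)))
E
```

```text
yaw 9.46 tilt [-0.0021  0.0005] pos [0.5547 0.0965 0.1697] w 0.0511 t 2.2 F [-1.2 -0.7  0.1] g 0.0
red [0.0002 0.0018 0.1337]
[[325.1922621    0.         278.59451896]
 [  0.         325.1922621  211.38102089]
 [  0.           0.           1.        ]] [0.6373 0.109  0.3124] [[0.165, -0.986, -0.0], [-0.933, -0.157, 0.324], [-0.32, -0.053, -0.946]]
red [279.2 225.9]
green [167.8 224.8]
yellow [ 81.2 223.2]
blue [ 14.8 221.5]
cg [442.  243.8]
cr [493.7 254.2]
cb [533.1 263. ]
cy [564.  269.2]
```

View pics/w1.png

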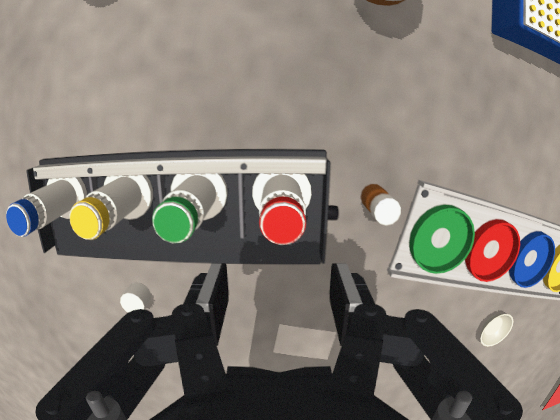

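Close by, the red cap is at (283,221), within about 3 mm of the prediction. I'll go down with a small correction and grip.

```bash
python3 -m jog '[[0,0,0,0.001,0.003,0.04,60],[0,0,0,0,0,0.04,60],[0,0,0,0,0,0.035,60],[0,0,0,0,0,0.018,60],[0,0,0,0,0,0,60]]' >/dev/null; python3 rel.py red; python3 -m jog '[[0,0,0,0,0,0,30],[0,0,0,0,0,0,20],[0,0,0,0,0,0,20],[0,0,0,0,0,0,20],[0,0,0,0,0,0,20]]' 50 >/dev/null; python3 rel.py red
python3 - <<'E'
from h import *
im=optics.get_image('wrist'); cv2.imwrite('pics/w2.png',im['pixels'][:,:,::-1])
E
```

```text
yaw 9.13 tilt [-0.0022 -0.    ] pos [0.555  0.0896 0.0378] w 0.051 t 2.875 F [ 0.5 -0.3  0.6] g 0.0
red [ 0.0009 -0.0052  0.0018]
yaw 9.21 tilt [ 0.0024 -0.0005] pos [0.5563 0.0904 0.0398] w 0.035 t 3.5 F [-1.6 -2.1  6.8] g 50.5
red [-0.0006 -0.0046  0.0038]
```

View pics/w2.png

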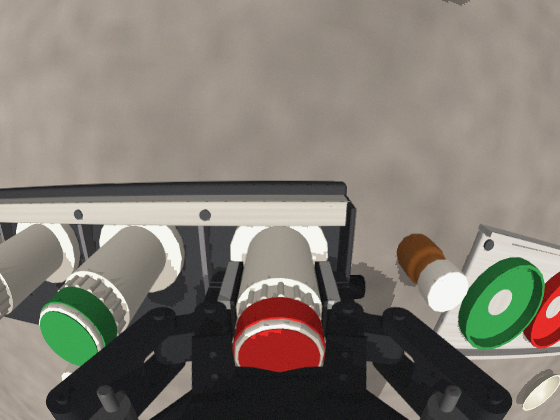

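The red body is between the pads, foot still under the steel lip at row ~225. Now I'll slide it forward, then lift.

```bash
python3 -m jog '[[0,0,0,-0.005,0,-0.001,20],[0,0,0,-0.005,0,0,20],[0,0,0,-0.005,0,0,20],[0,0,0,-0.005,0,0,20],[0,0,0,0,0,0,20]]' >/dev/null; python3 rel.py red; python3 -m jog '[[0,0,0,0,0,-0.01,20],[0,0,0,0,0,-0.03,20],[0,0,0,0,0,-0.04,20],[0,0,0,0,0,-0.04,20],[0,0,0,0,0,0,20],[0,0,0,0,0,0,20]]' >/dev/null; python3 rel.py cred
python3 - <<'E'
from h import *
im=optics.get_image('wrist'); cv2.imwrite('pics/w3.png',im['pixels'][:,:,::-1])
E
```

```text
yaw 9.21 tilt [ 0.0002 -0.0002] pos [0.5358 0.0873 0.0398] w 0.0347 t 4.175 F [ 0.4 -0.8  7.3] g 50.7
red [ 0.0202 -0.0043  0.0038]
yaw 9.22 tilt [-0.003   0.0001] pos [0.535  0.0876 0.1582] w 0.035 t 4.925 F [-0.8  0.8 -3.4] g 50.2
cred [-0.0468  0.2503  0.1222]
```

View pics/w3.png

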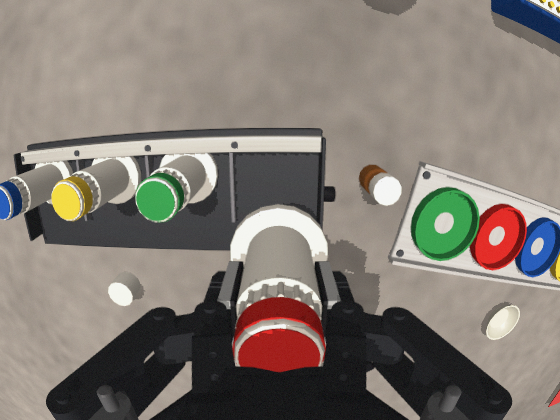

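```bash
python3 -m jog '[[0,0,0,-0.004,0.02,0,20],[0,0,0,-0.0078,0.04,0,20],[0,0,0,-0.0078,0.042,0,20],[0,0,0,-0.0078,0.042,0,20],[0,0,0,-0.0078,0.042,0,20],[0,0,0,-0.0078,0.042,0,20],[0,0,0,-0.004,0.0223,0,20],[0,0,0,0,0,0.03,20],[0,0,0,0,0,0.03,20],[0,0,0,0,0,0,20]]' >/dev/null; python3 -m jog '[[0,0,0,0,0,0,20]]' >/dev/null;python3 rel.py cred
python3 - <<'E'
from h import *
im=optics.get_image('wrist'); cv2.imwrite('pics/w4.png',im['pixels'][:,:,::-1])
im=optics.get_image('top'); cv2.imwrite('pics/t4.png',cv2.resize(im['pixels'][130:330,200:480,::-1],None,fx=2.8,fy=2.8))
E
```

```text
yaw 9.24 tilt [ 0.0007 -0.0003] pos [ 0.5301 -0.167   0.1001] w 0.035 t 6.35 F [-0.9  0.7 -1.7] g 50.3
cred [-0.0016 -0.0002  0.0641]
```

View pics/w4.png

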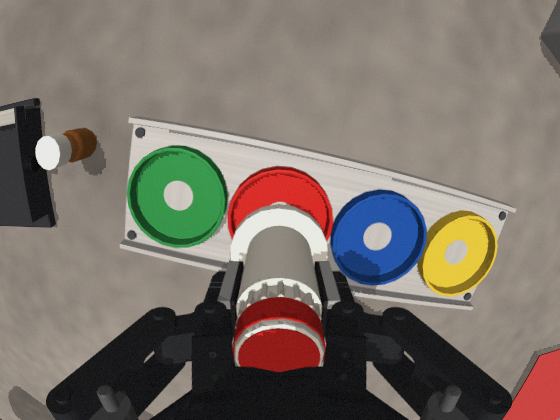

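```bash
cat >> h.py <<'E'
class W:
    def __init__(s,im):
        s.R,_=cv2.Rodrigues(np.array(im['rvec'],float)); s.t=np.array(im['tvec'],float).ravel(); s.m=np.array(im['mtx'])
    def p(s,p):
        c=np.array(p,float).reshape(-1,3)@s.R.T+s.t; r=np.hypot(c[:,0],c[:,1]); return c[:,:2]*(s.m[0,0]*np.arctan2(r,c[:,2])/r)[:,None]+s.m[:2,2]
    def at(s,uv,z):
        d=(np.array(uv)-s.m[:2,2])/s.m[0,0]; th=np.hypot(*d); v=s.R.T@np.array([*(d/th*np.sin(th)),np.cos(th)]); c=-s.R.T@s.t; return (c+v*(z-c[2])/v[2])[:2]
E
python3 - <<'E'
from h import *
im=optics.get_image('wrist'); w=W(im); s=observe(); x,y,z=s['position']; b=z-.0298
a=np.linspace(0,2*np.pi,73); q=w.p(np.c_[x+.028*np.cos(a),y+.028*np.sin(a),0*a+b+.008])
print('foot pred: left',q[:,0].min(),'right',q[:,0].max(),'top',q[:,1].min())
for n,uv in dict(g=(178,195),b=(377,236),y=(456,251)).items(): print(n,w.at(uv,.010).round(4))
E
```

```text
foot pred: left 227.07941548334875 right 325.42602176628355 top 210.1269188334091
g [ 0.5351 -0.0894]
b [ 0.5265 -0.2496]
y [ 0.5231 -0.3299]
```

View pics/t4.png

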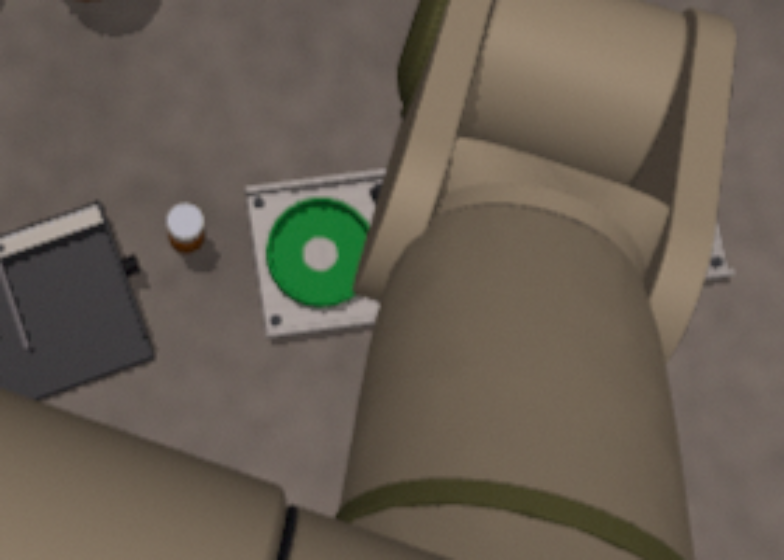

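The foot (edges at u 228–328, top at v 207) sits centred over the red cup within about 2 mm. I'll nudge, lower and release.

```bash
python3 -m jog '[[0,0,0,-0.002,0.001,0.02,20],[0,0,0,0,0,0.02,20],[0,0,0,0,0,0.01,20],[0,0,0,0,0,0.006,20],[0,0,0,0,0,0.003,20],[0,0,0,0,0,0,20],[0,0,0,0,0,0,20]]' >/dev/null;python3 rel.py cred; python3 -m jog '[[0,0,0,0,0,0,35],[0,0,0,0,0,0,50],[0,0,0,0,0,0,60],[0,0,0,0,0,0,60]]' > /dev/null; python3 -m jog '[[0,0,0,0,0,-0.03,60],[0,0,0,0,0,-0.05,60],[0,0,0,0,0,-0.05,60],[0,0,0,0,0,0,60]]' >/dev/null;python3 rel.py green;python3 - <<'E'
from h import *
im=optics.get_image('wrist'); cv2.imwrite('pics/w5.png',im['pixels'][:,:,::-1])
E
```

```text
yaw 9.22 tilt [ 0.0007 -0.0004] pos [ 0.5281 -0.1685  0.0407] w 0.0346 t 7.375 F [ 1.   0.3 -2.1] g 50.3
cred [ 0.0007 -0.0014  0.0047]
yaw 9.22 tilt [ 0.0069 -0.004 ] pos [ 0.5292 -0.1691  0.1741] w 0.0512 t 8.375 F [-0.5 -0.3 -0.3] g 0.0
green [ 0.0669 -0.3383  0.1368]
```

View pics/w5.png

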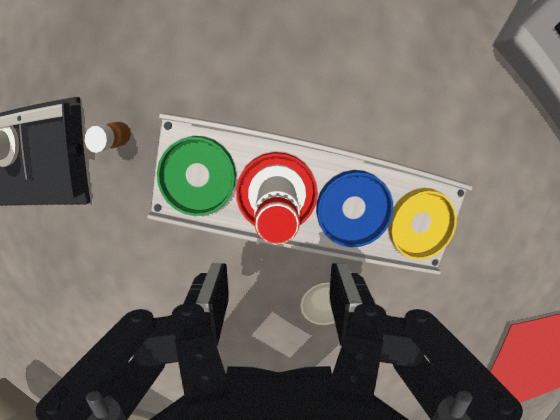

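Red stands centred in its cup (foot about 250–306 inside 243–313). Green is next.

```bash
python3 -m jog '[[0,0,0,0.004,-0.02,0,60],[0,0,0,0.0083,-0.042,0,60],[0,0,0,0.0083,-0.042,0,60],[0,0,0,0.0083,-0.042,0,60],[0,0,0,0.0083,-0.042,0,60],[0,0,0,0.0083,-0.042,0,60],[0,0,0,0.0083,-0.042,0,60],[0,0,0,0.0083,-0.042,0,60],[0,0,0,0.006,-0.0218,0,60],[0,0,0,0,0,0,60]]' >/dev/null; python3 -m jog '[[0,0,0,0,0,0.03,60]]' >/dev/null;python3 rel.py green
python3 - <<'E'
from h import *
im=optics.get_image('wrist'); w=W(im); cv2.imwrite('pics/w6.png',im['pixels'][:,:,::-1])
for c in('green','yellow','blue'):
    for a,b,ce,m in blobs(im,c,100):
        print(c,a,b,ce.round(),w.at(ce,.1).round(4))
E
```

```text
yaw 9.25 tilt [0.0027 0.0001] pos [0.5416 0.1742 0.1407] w 0.0517 t 9.8 F [ 0.9 -0.3 -0.9] g 0.0
green [ 0.0002 -0.0008  0.1047]
green 219 [256 208  49  24] [280. 215.] [0.5604 0.1753]
green 2349 [481 212  55  67] [508. 245.] [0.5638 0.0007]
green 1329 [258 220  44  39] [280. 238.] [0.5452 0.1727]
yellow 279 [144 208  45  46] [174. 221.] [0.5457 0.2396]
yellow 1184 [141 219  39  39] [160. 238.] [0.5322 0.2485]
blue 243 [554   0   6  48] [557.  23.] [ 0.7403 -0.0023]
blue 264 [ 56 209  33  41] [ 79. 223.] [0.5313 0.312 ]
blue 632 [ 50 219  26  34] [ 63. 235.] [0.5192 0.3277]
```

View pics/w6.png

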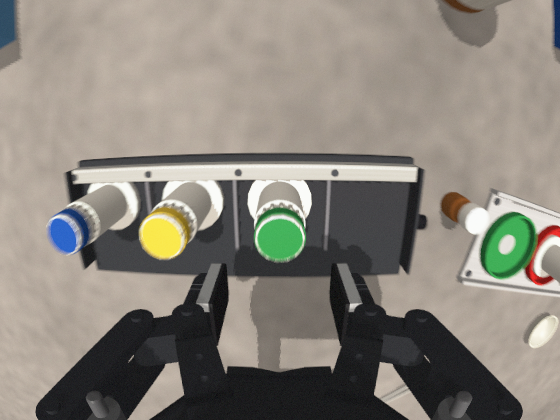

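The green cap is at (280,238), midway between the fingers, so I'll descend and grip.

```bash
python3 -m jog '[[0,0,0,0.001,0,0.04,60],[0,0,0,0,0,0.035,60],[0,0,0,0,0,0.02,60],[0,0,0,0,0,0.008,60],[0,0,0,0,0,0,60],[0,0,0,0,0,0,40],[0,0,0,0,0,0,20],[0,0,0,0,0,0,20],[0,0,0,0,0,0,20],[0,0,0,0,0,0,20]]' 50 >/dev/null; python3 rel.py green; python3 -m jog '[[0,0,0,-0.005,0,-0.001,20],[0,0,0,-0.005,0,0,20],[0,0,0,-0.005,0,0,20],[0,0,0,-0.005,0,0,20],[0,0,0,0,0,0,20]]' >/dev/null; python3 rel.py green
```

```text
yaw 9.22 tilt [ 0.0018 -0.0002] pos [0.5428 0.174  0.0384] w 0.0348 t 11.1 F [-1.6 -1.7  7.1] g 49.8
green [-0.0006 -0.0012  0.0024]
yaw 9.22 tilt [-0.001  -0.0001] pos [0.5219 0.1709 0.0384] w 0.035 t 11.725 F [-1.6  0.   3.1] g 50.0
green [ 0.0205 -0.0009  0.0024]
```

```bash
python3 -m jog '[[0,0,0,0,0,-0.01,20],[0,0,0,0,0,-0.03,20],[0,0,0,0,0,-0.04,20],[0,0,0,-0.002,0.02,-0.04,20],[0,0,0,-0.005,0.042,0,20],[0,0,0,-0.005,0.042,0,20],[0,0,0,-0.005,0.042,0,20],[0,0,0,-0.005,0.042,0,20],[0,0,0,-0.005,0.042,0,20],[0,0,0,-0.0044,0.0268,0,20]]' >/dev/null; python3 -m jog '[[0,0,0,0,0,0.03,20],[0,0,0,0,0,0.03,20],[0,0,0,0,0,0,20],[0,0,0,0,0,0,20]]' >/dev/null; python3 rel.py cgreen
python3 - <<'E'
from h import *
im=optics.get_image('wrist'); w=W(im); cv2.imwrite('pics/w7.png',im['pixels'][:,:,::-1])
x,y,z=observe()['position']; b=z-.0284; a=np.linspace(0,2*np.pi,73)
o=im['pixels'][:,:,::-1].copy()
for cx,cy,r,zz in((x,y,.028,b+.008),(.532,-.0875,.036,.022)):
    cv2.polylines(o,[w.p(np.c_[cx+r*np.cos(a),cy+r*np.sin(a),0*a+zz]).round().astype(int)],True,(255,0,255),1)
cv2.imwrite('pics/w7.png',o)
E
```

```text
yaw 9.22 tilt [ 0.0015 -0.0006] pos [ 0.5333 -0.0877  0.0996] w 0.0349 t 13.475 F [ 0.6 -0.1 -1.7] g 50.4
cgreen [-0.0012 -0.001   0.0636]
```

View pics/w7.png

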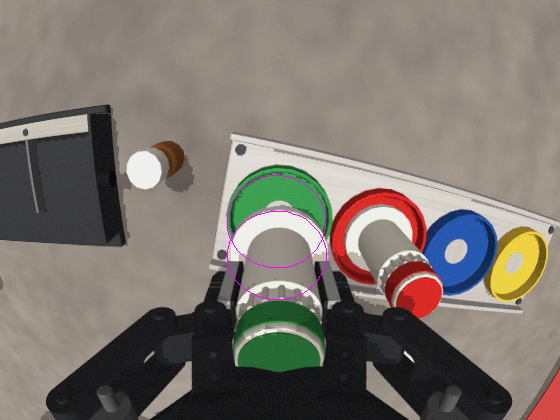

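Foot and cup are both offset from the overlay by the same ~(+3,−5) px, so they line up. Lowering and releasing.

```bash
python3 -m jog '[[0,0,0,-0.001,0,0.02,20],[0,0,0,0,0,0.02,20],[0,0,0,0,0,0.01,20],[0,0,0,0,0,0.006,20],[0,0,0,0,0,0.004,20],[0,0,0,0,0,0,20],[0,0,0,0,0,0,20]]' >/dev/null;python3 rel.py cgreen; python3 -m jog '[[0,0,0,0,0,0,35],[0,0,0,0,0,0,50],[0,0,0,0,0,0,60],[0,0,0,0,0,0,60],[0,0,0,0,0,-0.03,60],[0,0,0,0,0,-0.05,60],[0,0,0,0,0,-0.05,60],[0,0,0,0,0,0,60],[0,0,0,0,0,0,60]]' >/dev/null;python3 rel.py yellow;python3 - <<'E'
from h import *
im=optics.get_image('wrist'); cv2.imwrite('pics/w8.png',im['pixels'][:,:,::-1])
E
```

```text
yaw 9.21 tilt [ 0.0005 -0.0002] pos [ 0.5318 -0.0878  0.0386] w 0.0349 t 14.4 F [ 0.2 -0.5 -2.3] g 50.3
cgreen [ 0.0003 -0.0008  0.0026]
yaw 9.21 tilt [-0.001   0.0004] pos [ 0.5313 -0.0876  0.1676] w 0.0517 t 15.525 F [0.5 0.5 0.6] g 0.0
yellow [ 0.0526 -0.3348  0.1318]
```

View pics/w8.png

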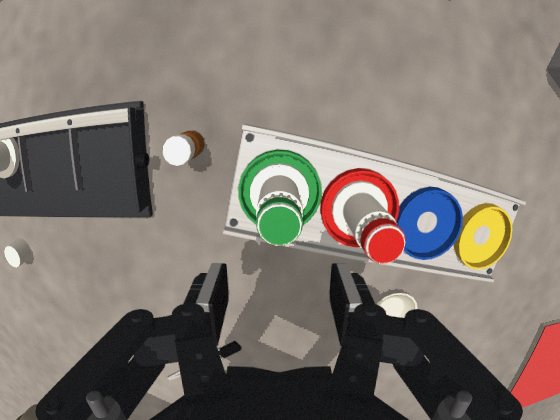

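Green stands centred in its cup. Yellow is next, with the same approach.

```bash
python3 -m jog '[[0,0,0,0.004,-0.02,0,60],[0,0,0,0.0065,-0.042,0,60],[0,0,0,0.0065,-0.042,0,60],[0,0,0,0.0065,-0.042,0,60],[0,0,0,0.0065,-0.042,0,60],[0,0,0,0.0065,-0.042,0,60],[0,0,0,0.0065,-0.042,0,60],[0,0,0,0.0065,-0.042,0,60],[0,0,0,0.0035,-0.02,0,60],[0,0,0,0,0,0.03,60]]' >/dev/null; python3 -m jog '[[0,0,0,0,0,0,60],[0,0,0,0,0,0,60]]' >/dev/null;python3 rel.py yellow
python3 - <<'E'
from h import *
im=optics.get_image('wrist'); w=W(im)
for c in('yellow','blue'):
    for a,b,ce,m in blobs(im,c,500): print(c,a,b,ce.round(),w.at(ce,.1).round(4))
E
```

```text
yaw 9.18 tilt [0.0005 0.    ] pos [0.5309 0.2502 0.139 ] w 0.0514 t 17.075 F [0.5 0.6 0.3] g 0.0
yellow [-0.0012 -0.0014  0.103 ]
yellow 1502 [256 223  46  41] [278. 243.] [0.5319 0.2491]
blue 1197 [133 223  39  40] [152. 242.] [0.518  0.3299]
```

Yellow is centred between the fingers (u = 278).

```bash
python3 -m jog '[[0,0,0,-0.001,-0.0005,0.04,60],[0,0,0,0,0,0.035,60],[0,0,0,0,0,0.018,60],[0,0,0,0,0,0.008,60],[0,0,0,0,0,0,60],[0,0,0,0,0,0,40],[0,0,0,0,0,0,20],[0,0,0,0,0,0,20],[0,0,0,0,0,0,20],[0,0,0,0,0,0,20]]' 50 >/dev/null; python3 rel.py yellow; python3 -m jog '[[0,0,0,-0.005,0,-0.001,20],[0,0,0,-0.005,0,0,20],[0,0,0,-0.005,0,0,20],[0,0,0,-0.005,0,0,20],[0,0,0,0,0,0,20]]' >/dev/null; python3 rel.py yellow cyellow
```

```text
yaw 9.21 tilt [0.0022 0.0004] pos [0.5301 0.2508 0.0386] w 0.0348 t 18.375 F [-0.5 -2.2  5.9] g 49.6
yellow [-0.0005 -0.0007  0.0026]
yaw 9.21 tilt [-0.0004 -0.    ] pos [0.5093 0.2475 0.0386] w 0.0351 t 19.0 F [-0.8 -0.5  5.7] g 50.9
yellow [ 0.0206 -0.0006  0.0026]
cyellow [-0.0808  0.5684  0.0027]
```

```bash
python3 -m jog '[[0,0,0,0,0,-0.01,20],[0,0,0,0,0,-0.03,20],[0,0,0,0,0,-0.045,20],[0,0,0,-0.0028,0.0224,-0.04,20],[0,0,0,-0.006,0.042,0,20],[0,0,0,-0.006,0.042,0,20],[0,0,0,-0.006,0.042,0,20],[0,0,0,-0.006,0.042,0,20],[0,0,0,-0.006,0.042,0,20],[0,0,0,-0.006,0.042,0,20]]'  20>/dev/null | tail -3; python3 -m jog '[[0,0,0,-0.006,0.042,0,20],[0,0,0,-0.006,0.042,0,20],[0,0,0,-0.006,0.042,0,20],[0,0,0,-0.006,0.042,0,20],[0,0,0,-0.006,0.042,0,20],[0,0,0,-0.006,0.042,0,20],[0,0,0,-0.006,0.042,0,20],[0,0,0,0,0,0,20],[0,0,0,0,0,0,20]]' >/dev/null; python3 rel.py cyellow
```

```text
ft_force: [0.7, 0.0, -3.4]
grip_width: 0.0352
gripper_force: 50.7
yaw 9.22 tilt [-0.0015  0.0018] pos [ 0.5206 -0.3256  0.1628] w 0.0348 t 21.375 F [-0.6  0.  -3.9] g 50.9
cyellow [-1.000e-04  1.200e-03  1.268e-01]
```

```bash
python3 -m jog '[[0,0,0,0,0.0015,0.04,20],[0,0,0,0,0,0.04,20],[0,0,0,0,0,0.02,20],[0,0,0,0,0,0.012,20],[0,0,0,0,0,0.006,20],[0,0,0,0,0,0.004,20],[0,0,0,0,0,0,20],[0,0,0,0,0,0,20]]' >/dev/null;python3 rel.py cyellow
```

```text
yaw 9.21 tilt [ 0.0007 -0.0006] pos [ 0.5214 -0.3281  0.0418] w 0.035 t 22.375 F [-0.2 -1.  -3. ] g 50.8
cyellow [-0.0006 -0.0017  0.0058]
```

```bash
python3 -m jog '[[0,0,0,0,0,0.0025,20],[0,0,0,0,0,0,20],[0,0,0,0,0,0,20]]' >/dev/null;python3 rel.py cyellow;  python3 -m jog '[[0,0,0,0,0,0,35],[0,0,0,0,0,0,50],[0,0,0,0,0,0,60],[0,0,0,0,0,0,60],[0,0,0,0,0,-0.03,60],[0,0,0,0,0,-0.05,60],[0,0,0,0,0,-0.05,60],[0,0,0,0,0,0,60],[0,0,0,0,0,0,60]]' >/dev/null;python3 rel.py blue;python3 - <<'E'
from h import *
im=optics.get_image('wrist'); cv2.imwrite('pics/w9.png',im['pixels'][:,:,::-1])
E
```

```text
yaw 9.21 tilt [-0.      0.0001] pos [ 0.5212 -0.3279  0.0388] w 0.0349 t 22.75 F [-0.1 -0.6 -3.1] g 50.8
cyellow [-0.0005 -0.0015  0.0028]
yaw 9.22 tilt [-0.0007  0.0007] pos [ 0.5209 -0.3277  0.1682] w 0.0512 t 23.875 F [ 0.2 -0.2 -0.1] g 0.0
blue [ 0.1012 -0.6518  0.1326]
```

View pics/w9.png

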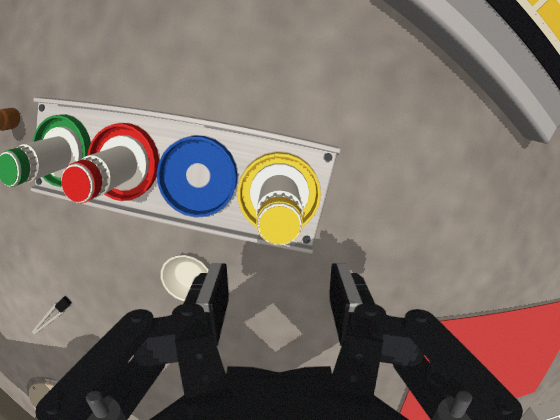

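Yellow is centred in its cup. Now for blue.

```bash
python3 -m jog '[[0,0,0,0.003,-0.0215,0,60],[0,0,0,0.0065,-0.042,0,60],[0,0,0,0.0065,-0.042,0,60],[0,0,0,0.0065,-0.042,0,60],[0,0,0,0.0065,-0.042,0,60],[0,0,0,0.0065,-0.042,0,60],[0,0,0,0.0065,-0.042,0,60],[0,0,0,0.0065,-0.042,0,60]]' >/dev/null; python3 -m jog '[[0,0,0,0.0065,-0.042,0,60],[0,0,0,0.0065,-0.042,0,60],[0,0,0,0.0065,-0.042,0,60],[0,0,0,0.0065,-0.042,0,60],[0,0,0,0.0065,-0.042,0,60],[0,0,0,0.0065,-0.042,0,60],[0,0,0,0.0065,-0.042,0,60],[0,0,0,0.0065,-0.042,0,60],[0,0,0,0,0,0.03,60],[0,0,0,0,0,0,60]]' >/dev/null;python3 -m jog '[[0,0,0,0,0,0,60]]' >/dev/null;python3 rel.py blue
python3 - <<'E'
from h import *
im=optics.get_image('wrist'); w=W(im)
for a,b,ce,m in blobs(im,'blue',500): print(a,b,ce.round(),w.at(ce,.1).round(4))
E
```

```text
yaw 9.2 tilt [0.0002 0.0001] pos [0.516  0.3312 0.1394] w 0.051 t 26.3 F [-0.  -1.5 -0.4] g 0.0
blue [ 0.0004 -0.0007  0.1034]
1487 [257 221  46  41] [279. 241.] [0.5183 0.3299]
```

```bash
python3 -m jog '[[0,0,0,0,-0.0005,0.04,60],[0,0,0,0,0,0.035,60],[0,0,0,0,0,0.018,60],[0,0,0,0,0,0.008,60],[0,0,0,0,0,0,60],[0,0,0,0,0,0,40],[0,0,0,0,0,0,20],[0,0,0,0,0,0,20],[0,0,0,0,0,0,20],[0,0,0,0,0,0,20]]' 50 >/dev/null; python3 rel.py blue; python3 -m jog '[[0,0,0,-0.005,0,-0.001,20],[0,0,0,-0.005,0,0,20],[0,0,0,-0.005,0,0,20],[0,0,0,-0.005,0,0,20],[0,0,0,0,0,0,20]]' >/dev/null; python3 rel.py blue cblue
```

```text
yaw 9.21 tilt [0.0023 0.0008] pos [0.5167 0.3319 0.0392] w 0.0346 t 27.6 F [ 0.  -1.   6.2] g 50.0
blue [-0.0003 -0.0001  0.0032]
yaw 9.22 tilt [-0.0002  0.0001] pos [0.4959 0.3286 0.0392] w 0.0347 t 28.225 F [ 0.3 -1.6  6.8] g 50.8
blue [ 0.0207 -0.0001  0.0032]
cblue [-0.0644  0.5721  0.0032]
```

```bash
python3 -m jog '[[0,0,0,0,0,-0.01,20],[0,0,0,0,0,-0.03,20],[0,0,0,0,0,-0.045,20],[0,0,0,-0.002,0.027,-0.04,20],[0,0,0,-0.0048,0.042,0,20],[0,0,0,-0.0048,0.042,0,20],[0,0,0,-0.0048,0.042,0,20],[0,0,0,-0.0048,0.042,0,20],[0,0,0,-0.0048,0.042,0,20],[0,0,0,-0.0048,0.042,0,20]]' | tail -3; python3 -m jog '[[0,0,0,-0.0048,0.042,0,20],[0,0,0,-0.0048,0.042,0,20],[0,0,0,-0.0048,0.042,0,20],[0,0,0,-0.0048,0.042,0,20],[0,0,0,-0.0048,0.042,0,20],[0,0,0,-0.0048,0.042,0,20],[0,0,0,-0.0048,0.042,0,20],[0,0,0,0,0,0,20],[0,0,0,0,0,0,20]]' >/dev/null; python3 rel.py cblue; python3 -m jog '[[0,0,0,0,0,0.03,20],[0,0,0,0,0,0.03,20],[0,0,0,0,0,0,20],[0,0,0,0,0,0,20]]' >/dev/null; python3 rel.py cblue;python3 - <<'E'
from h import *
im=optics.get_image('wrist'); cv2.imwrite('pics/w10.png',im['pixels'][:,:,::-1])
E
```

```text
ft_force: [0.3, 0.3, -1.8]
grip_width: 0.035
gripper_force: 50.3
yaw 9.21 tilt [-0.0014  0.0015] pos [ 0.524  -0.2466  0.1635] w 0.035 t 30.6 F [ 0.4  0.5 -2.5] g 50.5
cblue [0.0002 0.0002 0.1275]
yaw 9.26 tilt [ 0.0012 -0.0008] pos [ 0.525  -0.247   0.1051] w 0.0351 t 31.1 F [ 0.5 -0.3 -1.7] g 50.4
cblue [-0.001  -0.0007  0.0691]
```

View pics/w10.png

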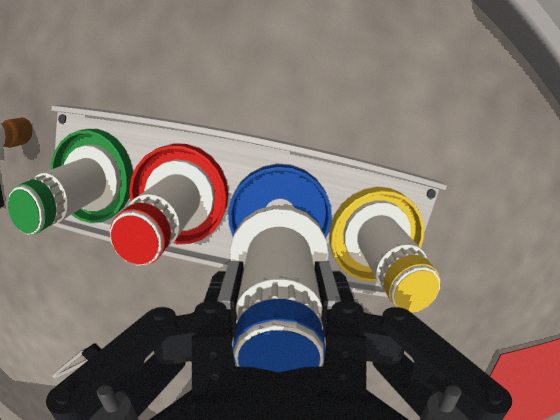

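Blue hangs centred over its cup (foot 230–328, cup 229–331), so I'll lower it.

```bash
python3 -m jog '[[0,0,0,0,0,0.03,20],[0,0,0,0,0,0.018,20],[0,0,0,0,0,0.01,20],[0,0,0,0,0,0.004,20],[0,0,0,0,0,0.003,20],[0,0,0,0,0,0,20],[0,0,0,0,0,0,20]]' >/dev/null;python3 rel.py cblue
```

```text
yaw 9.21 tilt [ 0.0006 -0.0005] pos [ 0.5246 -0.2475  0.0393] w 0.0351 t 32.025 F [-0.6  0.2 -0.2] g 50.4
cblue [-0.0005 -0.0011  0.0033]
```

```bash
python3 -m jog '[[0,0,0,0,0,0,35],[0,0,0,0,0,0,50],[0,0,0,0,0,0,55],[0,0,0,0,0,0,55],[0,0,0,0,0,-0.03,55],[0,0,0,0,0,-0.05,55],[0,0,0,0,0,-0.05,55],[0,0,0,0,0,0,55],[0,0,0,0,0,0,55]]' >/dev/null;python3 rel.py;python3 - <<'E'
from h import *
im=optics.get_image('wrist'); cv2.imwrite('pics/w11.png',im['pixels'][:,:,::-1])
E
```

```text
yaw 9.21 tilt [-0.0008  0.0007] pos [ 0.5241 -0.2471  0.1682] w 0.0472 t 33.15 F [ 0.3 -0.3 -0.9] g 0.0
```

View pics/w11.png

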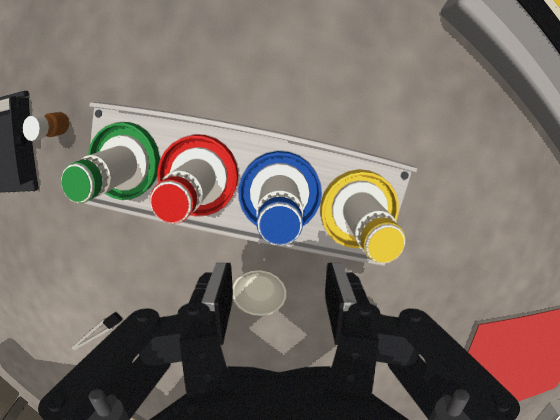

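All four vessels stand upright in their own cups (green 123,160; red 198,175; blue 279,190; yellow 360,207). The vial at (45,126) stands untouched and the gripper is clear.

```bash
python3 -c "from rig import job; print(job.close_job())"
```

```text
the job is handed in; nothing more can be done
None
```

The job is handed in: all four vessels stand upright in the cups of their own cap colour, the amber vial was left alone, and the run took about 33 s of the 109 s allowed; the hand-in did not report the verdict.

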